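# Unsnap the battery cover of a microscope power unit

### The job

Take the battery cover off the microscope's power unit so the cells can be changed: squeeze its snap tab in, swing the tab end up while the tab is held in, unhook the tongue at the other end, and set the cover down gently, right way up, flat in the steel tray. Its plastic is thin: pinch no harder than the tab needs, do not wrench the cover against the unit, do not drop it, and leave the other things on the desk where they are.

Things in the scene. Friction and masses are not known exactly. Their poses are not given: they have to be found in the camera images.
- unit: Microscope power unit: white plastic box 130 x 100 x 45 mm (x, y, z), fixed to the desk, origin at the centre of its underside, z up. The cover sits centred on its top (45 mm above the desk), with the same axes. Under the cover lie two fixed cells, not to be handled. Apart from the two holding bars and the cover, nothing rises above 51 mm.
- tab_bar (a point): Middle of the top of the white bar (84 mm long in y) that holds the tab's barb down: unit x = +27 to +34 mm, underside 52, top 56 mm above the desk. The pressed barb passes inside it.
- tongue_bar (a point): Middle of the top of the white bar (84 mm long in y) at the other end, over the cover's tongue: unit x = -37 to -26.5 mm, underside 52.5, top 55.5 mm above the desk, closed behind. The tongue must be drawn out from under it towards +x.
- cover: Grey plastic battery cover, a cap 72 mm wide (y), 42 mm high, 60 to 140 g; origin at the centre of its underside, 45 mm above the desk when seated; z up, +x towards the tab. Plane back wall at x = -25 mm, 42 mm high. Pinch it between back wall and tab rib, 55 mm apart along x (about 52 mm with the tab in). 1.5 mm play in its seat. Cracks if pinched over 30 N or wrenched on the unit over 30 N; a straight lift does not free it.
- tongue (a point): Middle of the tip of the fixed tongue at the foot of the cover's back wall: cover x = -30, y = 0, z = 3.5 mm; 5 mm long, 4 mm thick, 40 mm wide. With the tab held in, the cover turns up about it (tab end rising); after 0.25 to 0.3 rad move it about 10 mm along +x and then up.
- tab_rib (a point): Centre of the outer face of the thumb rib on the tab: cover x = +30, y = 0, z = 21.5 mm. The rib is 22 mm wide (y), 9 mm high (cover z 17 to 26 mm) and stands 5 mm out of the tab. Pressing above the rib does nothing: a fingertip must reach down over the rib, yet stay above the bar (cover z 11 mm).
- tab (a joint): Spring tab 24 mm wide, hinged along y at its top (cover x = 23.5, z = 39 mm); 0 rad = out (latched), grows as pressed inward, stop at 0.24. The barb at its foot (cover z 2 to 6 mm) clears the bar from about 0.13 rad. Pressing at the rib takes about 3 N to start, 6 N at 0.13 rad, 8 N at the stop; let go, it springs back out.
- tray: Fixed steel instrument tray, open on top, 180 x 150 mm (x, y) and 18 mm high, wall and floor 3 mm; origin at the centre of its underside. The cover goes in flat, anywhere on its floor.
- pen: Bystander: black marker pen, 138 x 10 x 10 mm, lying along its x; origin under its middle.
- oil_bottle: Bystander: small amber bottle, diameter 32, height 70 mm; origin at the centre of its base.
- remote: Bystander: black remote control, 170 x 46 x 18 mm; origin at the centre of its underside.
- slide_box: Bystander: closed blue slide box, 90 x 66 x 28 mm; origin at the centre of its underside.
- mouse: Bystander: black computer mouse, 104 x 60 x 32 mm; origin at the centre of its underside.
- dish: Bystander: shallow clear dish, diameter 90, height 16 mm; origin at the centre of its underside.
- jar: Bystander: small closed specimen jar, diameter 36, height 45 mm; origin at the centre of its base.
Things that resemble listed ones, but are neither listed nor needed, are in the scene too. What is meant by the tray is not pink or turquoise, and is the larger of those in its own colour.

How it is judged:
By the outcome, as a careful person would: the job done as asked, in the order asked, and still so for the second after the job is handed in, with the robot touching nothing.
It also fails if it takes over 45 s, if anything falls off the work surface, if the arm or the gripper's body presses on something with over 40 N, if the wrist force passes 120 N, or if a joint passes its speed limit or range.

### The arm

A 7-joint arm with a two-finger parallel gripper is mounted at the origin on the work surface. World frame = base frame: x ahead of the robot, y to its left, z up, the work surface at z = 0. Lengths are in m, angles in rad, forces in N, time in s.
With the tool pointing down it reaches from about 0.4 to 0.9 m from the base axis. Payload 5.6 kg.
Tool frame: the origin (TCP) lies midway between the tips of the shut fingers; the grasp point (between the pads) lies 19 mm behind it; y points along the fingers, z is the direction in which the jaws open and shut, and the axes are right-handed (so a half turn about y gives the same grasp; the last joint's range is limited). The gripper opens to 92 mm and grips with 3 to 60 N. Pads are 20 mm wide; open, the fingers measure 128 mm over their backs; the gripper's body (75 mm by 189 mm) begins 69 mm behind the grasp point.
Start: joints at [-1.274, 0.468, -0.012, 1.603, 0.006, 1.071, -0.056], TCP at [0.217, 0.613, 0.215] pointing down, gripper open.
Joint ranges: [-2.53, 2.53], [-0.31, 2.02], [-1.57, 1.55], [0.28, 2.44], [-1.29, 4.43], [0.15, 1.84], [-2.92, 2.92]. Speed limits (rad/s): [2.57, 2.57, 3.14, 3.14, 3.14, 3.14, 3.14].

### API

Orientations are given as a 3x3 rotation matrix whose columns are the frame's x, y, z axes.
In Python, from station import env, effector, solver, viewer, workorder, search_frame, tip_of gives the robot as it stands. Calls block until the motion is done:
- env.reach(position, orientation): joint-space move of the TCP to a pose.
- env.movel(position, frame=None, rate=0.15): straight line of the TCP; frame=None keeps the orientation; rate is the mean speed in m/s.
- env.goto_joints(angles): joint-space move.
- effector.release() and effector.grasp(squeeze=None): open the fingers fully, or close them until they stop; squeeze is the grip in N (None keeps the last).
- env.pause(seconds).
- solver.inverse_kinematics(position, orientation): joint angles nearest the present ones, or None.
- env.sense(): the state.
- viewer.read_camera(name): name is "side" or "top"; returns (picture, depth): 480x640x3 uint8, red, green, blue; 480x640 float32, m along the optical axis (not along the pixel's ray), 0 where there is no reading.
- viewer.camera_info(name): a dict with "intrinsics" (3x3 intrinsics, pixels), "dist_coeffs" ([k1, k2, p1, p2, k3] as OpenCV has them; the pictures are not rectified), "eye" and "rotation" of the camera in the world. Camera axes: x right, y up, looking along -z (the intrinsics and any distortion apply to the point x, -y, -z); pixel columns grow to the right and rows downward; lengths in m; the calibration is good to about 2 mm. A picture is of the moment at which its call begins. camera_info takes no time and is no camera call.
A pose or a line that the arm cannot do raises env.PlanningError and nothing moves.
- workorder.finish_job(): hands the job in, once; it reports no verdict.
Trained networks look in the newest picture that a camera, given by its name, has taken for a name from the list of things; names that differ only in an ending like _2 or _b are one class to them, and where a whole thing is asked for, a point or a joint stands for the part that bears it (a point fixed in the world has none). Each returns a list of dicts, best first, with "score" (0 to 1); they miss things now and then, are a little off and sometimes report something else, mostly with a low value. They report only what shows in the picture. A call takes as long as a camera call. They do not tell look-alikes from the thing itself.
- search_frame(camera, name): "at" ([x, y, z] in m, in world coordinates, good to about 4 mm: the middle of the surface that is visible of it).
- tip_of(camera, name): "at" ([x, y, z] in m, in world coordinates, good to about 4 mm: a listed point, or the origin of a listed thing).
The state is a dict: "t": time; "joint_positions": joint angles; "joint_velocities": joint speeds; "tau": joint torques, N m; "ee_pos": TCP position; "tcp_rot": TCP orientation; "wrist_force": force on the tool from outside, world axes, zero at the start; "moment": the same for the moment, N m; "gripper_width": finger opening in m.
Only numpy, scipy, OpenCV 4.12 (cv2) and the standard library are available. Lean on these libraries where they do the work, as an engineer would, in place of code of your own. Each camera call takes 0.05 s, during which the arm holds its last target. There are 200 camera calls.

## Working session

There is one attempt and no reset: what is moved stays moved. The work goes in short steps, each a Python script; the robot and the scene stay as the last script left them, time stands still between calls to the robot, and variables do not carry over. Pictures are saved under pics/ and viewed, about 8 in all and at most 12, crops included, and the job is handed in when it is done.

```bash
ls; mkdir -p pics
python3 - <<'E'
from station import env, effector, solver, viewer, workorder, search_frame, tip_of
import cv2,numpy as np
for c in("top","side"):
    p,d=viewer.read_camera(c); cv2.imwrite(f"pics/{c}0.png",p[:,:,::-1]); np.save(f"pics/{c}0d.npy",d)
    i=viewer.camera_info(c); print(c,i)
    for n in("unit","cover","tray","tab_bar","tongue_bar","tongue","tab_rib"):
        for f in (search_frame,tip_of):
            try: print(n,f.__name__,[(np.round(r["at"],4).tolist(),round(r["score"],2)) for r in f(c,n)])
            except Exception as e: print(n,f.__name__,e)
s=env.sense();print(s["t"],s["tcp_rot"],s["gripper_width"])
E
```

```text
pics
top {'intrinsics': array([[454.84645451,   0.        , 318.5657349 ],
       [  0.        , 454.84645451, 239.56612439],
       [  0.        ,   0.        ,   1.        ]]), 'dist_coeffs': array([-0.10782574,  0.        ,  0.        ,  0.        ,  0.        ]), 'eye': array([ 0.23722818, -0.09997566,  1.32781259]), 'rotation': array([[-0.02455229,  0.97602714, -0.21625957],
       [-0.99969048, -0.02310177,  0.00923305],
       [ 0.00401573,  0.21641933,  0.97629224]])}
unit call [([0.5456, 0.1969, 0.0459], 0.63)]
unit call [([0.5583, 0.2098, 0.0018], 0.73)]
cover call [([0.552, 0.2075, 0.0875], 0.75)]
cover call [([0.556, 0.2123, 0.045], 0.95)]
tray call [([0.5148, -0.63, 0.0039], 0.96), ([0.5129, -0.2009, 0.0034], 0.89), ([0.2114, -0.2951, 0.0027], 0.66), ([0.7897, -0.2389, 0.0012], 0.58)]
tray call [([0.211, -0.2936, -0.0], 0.78), ([0.5123, -0.1984, 0.0007], 0.77), ([0.7891, -0.2384, -0.0001], 0.7), ([0.5158, -0.6278, 0.0017], 0.57)]
tab_bar call [([0.5411, 0.1986, 0.043], 0.87)]
tab_bar call [([0.5735, 0.1887, 0.0548], 0.62)]
tongue_bar call [([0.5421, 0.1966, 0.0451], 0.88
[... 1174 characters left out ...]
 0.042], 0.51)]
tray call [([0.2139, -0.2927, 0.0055], 0.8), ([0.7855, -0.2422, -0.0032], 0.62), ([0.5104, -0.1947, 0.0007], 0.61), ([0.5187, -0.6294, -0.0008], 0.59)]
tab_bar call []
tab_bar call [([0.5723, 0.1891, 0.0555], 0.93)]
tongue_bar call [([0.5461, 0.1766, 0.0463], 0.67)]
tongue_bar call [([0.535, 0.2404, 0.0561], 0.66)]
tongue call [([0.5524, 0.2015, 0.086], 0.71), ([0.6641, -0.4341, 0.0174], 0.67)]
tongue call [([0.5373, 0.233, 0.048], 0.63)]
tab_rib call []
tab_rib call [([0.5788, 0.1877, 0.0678], 0.44)]
1.5 [[ 9.42796492e-01  2.26162056e-05  3.33368826e-01]
 [-3.33368826e-01 -1.39016936e-05  9.42796492e-01]
 [ 2.59568706e-05 -1.00000000e+00 -5.56693008e-06]] 0.09198191196486404
```

View pics/top0.png

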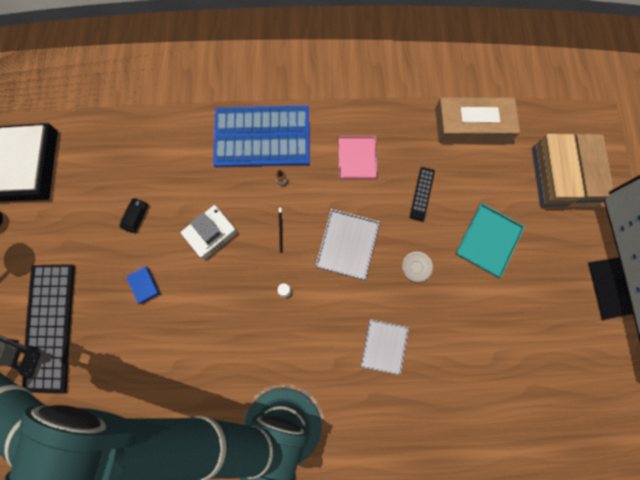

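View pics/side0.png

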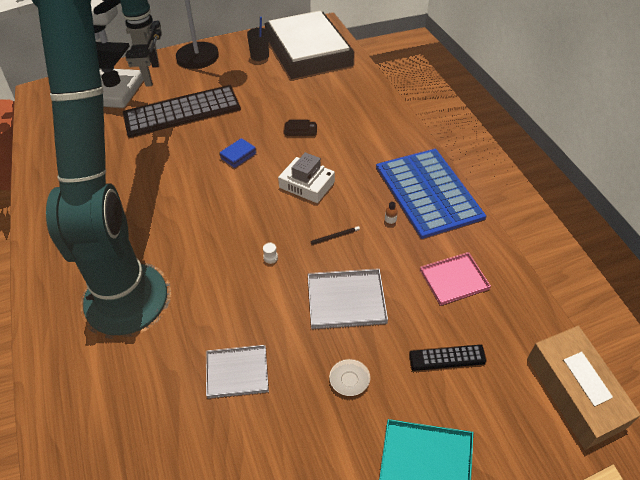

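The tray candidates in the top picture are grey steel, large (348,243); grey steel, small (385,347); pink (357,157); and turquoise (490,240). The large steel one at (348,243) fits the description. The unit and its cover are at (208,231), and nothing else resembles them except perhaps the microscope base. Next I'll fit the poses from depth and check a close crop.

```bash
cat > h.py <<'E'
import numpy as np,cv2
from station import env, effector, solver, viewer, workorder, search_frame, tip_of
def cloud(c,d):
    i=viewer.camera_info(c);v,u=np.nonzero(d>0)
    q=cv2.undistortPoints(np.c_[u,v].astype(float)[:,None],i["intrinsics"],i["dist_coeffs"])[:,0]
    z=d[v,u];P=np.c_[q[:,0]*z,-q[:,1]*z,-z]
    return P@i["rotation"].T+i["eye"],u,v
def pix(c,P):
    i=viewer.camera_info(c);p=(np.atleast_2d(P)-i["eye"])@i["rotation"];p=p*[1,-1,-1]
    return cv2.projectPoints(p,np.zeros(3),np.zeros(3),i["intrinsics"],i["dist_coeffs"])[0][:,0]
E
python3 - <<'E'
from h import *
for c in("top","side"):
    d=np.load(f"pics/{c}0d.npy");P,u,v=cloud(c,d)
    near=np.hypot(P[:,0]-.557,P[:,1]-.212)<.1
    for n,lo,hi in(("unit",.039,.051),("cover",.079,.095)):
        Q=P[near&(P[:,2]>lo)&(P[:,2]<hi)]
        r=cv2.minAreaRect(Q[:,:2].astype(np.float32)*1000);print(c,n,len(Q),np.round(r[0],1),np.round(r[1],1),round(r[2],2),"z",np.median(Q[:,2]).round(4))
    near=np.hypot(P[:,0]-.512,P[:,1]+.197)<.14
    Q=P[near&(P[:,2]>.009)&(P[:,2]<.03)]
    r=cv2.minAreaRect(Q[:,:2].astype(np.float32)*1000);print(c,"tray",len(Q),r)
    Q=P[near&(P[:,2]>-.01)&(P[:,2]<.006)];
ims=[]
yaw=np.arctan2(.189-.237,.5729-.5354);u=np.array([np.cos(yaw),np.sin(yaw),0]);w=np.array([-u[1],u[0],0])
print("yaw",yaw)
for c in("top","side"):
    im=cv2.imread(f"pics/{c}0.png");m=pix(c,[.557,.212,.06])[0].astype(int)
    k=im[m[1]-34:m[1]+34,m[0]-50:m[0]+50];k=cv2.resize(k,None,fx=7.6,fy=4.2*1.8,interpolation=3) if 0 else cv2.resize(k,None,fx=4.4,fy=4.4,interpolation=3)
    for x,col in((27,(0,0,255)),(-26.5,(0,255,0))):
        L=pix(c,[np.array([.557,.212,.0557])+u*x/1000+w*s*.042 for s in(-1,1)])
        L=((L-[m[0]-50,m[1]-34]+.5)*4.4).astype(int);cv2.line(k,tuple(map(int,L[0])),tuple(map(int,L[1])),col,1)
    ims.append(k)
cv2.imwrite("pics/crop1.png",np.vstack(ims))
E
```

```text
top unit 750 [556.2 211.3] [103.4 131.7] 39.77 z 0.0457
top cover 483 [557.8 211.4] [76.8 52.8] 39.6 z 0.0879
top tray 399 ((513.5906372070312, -181.47320556640625), (179.84780883789062, 217.60617065429688), 73.43974304199219)
side unit 619 [552.2 210.4] [107.8 135.5] 38.72 z 0.046
side cover 384 [554.3 212.4] [82.8 56.2] 39.84 z 0.0885
side tray 747 ((509.57684326171875, -208.06687927246094), (207.50140380859375, 180.74951171875), 73.46854400634766)
yaw -0.9075933340888035
```

View pics/crop1.png

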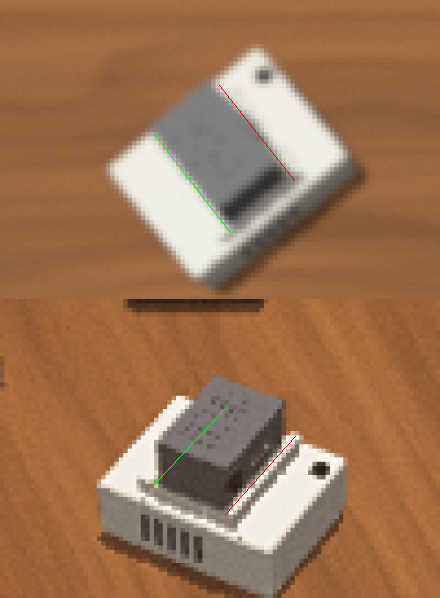

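The crop shows the tab end with its rib facing the camera, on the red-line side (side crop at about (235,475)). Both lines match the bars, and depth gives a yaw of about -50.3°. Next I'll plan the motion and check IK for the whole sequence.

```bash
cat >> h.py <<'E'
C=np.array([.5565,.2115,.045]);YAW=np.radians(-50.3)
def Rz(a): return cv2.Rodrigues(np.array([0,0,a]))[0]
def tool(yaw,s,th=0.):
    """tool down, jaws along s*u, tab end (+u) tilted up by th"""
    u=Rz(yaw)@[1,0,0];w=Rz(yaw)@[0,1,0];y=np.array([0,0,-1.]);z=s*u
    return cv2.Rodrigues(-th*w)[0]@np.c_[np.cross(y,z),y,z]
def U(x,y,z,c=C,yaw=YAW): return c+Rz(yaw)@np.array([x,y,z])/1000
def st(tag=""):
    s=env.sense();f=Rz(YAW).T@s["wrist_force"];m=Rz(YAW).T@s["moment"]
    print(tag,"t%.1f"%s["t"],"F(unit)",f.round(1),"M",m.round(2),"w %.1f"%(s["gripper_width"]*1e3),"tcp(cover mm)",(Rz(YAW).T@(s["ee_pos"]-C)*1e3).round(1));return s
E
python3 - <<'E'
from h import *
for s in(1,-1):
    for tag,p,R in(("pre",U(1,0,110),tool(YAW,s)),("grip",U(1,0,14.5),tool(YAW,s)),("tilt",U(0,0,25),tool(YAW,s,.28)),("up",U(20,0,120),tool(YAW,s,.28))):
        q=solver.inverse_kinematics(p,R);print(s,tag,None if q is None else np.round(q,2))
    for yaw in range(-180,180,30):
        q=solver.inverse_kinematics(np.array([.512,-.197,.0175]),tool(np.radians(yaw),s));print(s,yaw,None if q is None else np.round(q,2))
st()
E
```

```text
1 pre [-0.83  0.48  0.54  1.82 -0.3   0.93 -1.03]
1 grip [-0.8   0.62  0.5   1.87 -0.42  0.76 -0.94]
1 tilt [-0.99  0.6   0.54  1.93 -0.03  0.64 -1.39]
1 up [-1.    0.46  0.59  1.87  0.03  0.81 -1.36]
1 -180 [-0.57  1.14  1.33  2.03 -1.27  1.19 -1.8 ]
1 -150 [-0.48  0.92  1.11  2.02 -1.07  0.95 -1.4 ]
1 -120 [-0.35  0.77  0.88  2.01 -0.86  0.78 -1.04]
1 -90 [-0.32  0.75  0.84  2.01 -0.82  0.76 -0.55]
1 -60 [-0.31  0.74  0.83  2.01 -0.81  0.75 -0.03]
1 -30 [-0.31  0.74  0.82  2.01 -0.81  0.75  0.49]
1 0 [-0.27  0.71  0.76  2.01 -0.75  0.72  0.96]
1 30 [-0.17  0.66  0.62  2.   -0.61  0.67  1.37]
1 60 [-0.02  0.61  0.41  2.   -0.41  0.62  1.71]
1 90 [ 0.08  0.59  0.28  1.99 -0.28  0.6   2.12]
1 120 [ 0.13  0.59  0.23  1.99 -0.22  0.59  2.6 ]
1 150 [-0.57  1.14  1.33  2.03 -1.27  1.19 -2.32]
-1 pre [-0.4   0.44 -0.02  1.79  0.01  0.91  1.84]
-1 grip [-0.36  0.58 -0.07  1.84  0.06  0.73  1.8 ]
-1 tilt [-0.61  0.54  0.05  1.91  0.4   0.69  1.38]
-1 up [-0.57  0.41  0.05  1.85  0.34  0.86  1.51]
-1 -180 [-0.27  0.71  0.76  2.01 -0.75  0.72  0.96]
-1 -150 [-0.17  0.66  0.62  2.   -0.61  0.67  1.37]
-1 -120 [-0.02  0.61  0.41  2.   -0.41  0.62  1.71]
-1 -90 [ 0.08  0.59  0.28  1.99 -0.28  0.6   2.12]
-1 -60 [ 0.13  0.59  0.23  1.99 -0.22  0.59  2.6 ]
-1 -30 [-0.57  1.14  1.33  2.03 -1.27  1.19 -2.32]
-1 0 [-0.57  1.14  1.33  2.03 -1.27  1.19 -1.8 ]
-1 30 [-0.48  0.92  1.11  2.02 -1.07  0.95 -1.4 ]
-1 60 [-0.35  0.77  0.88  2.01 -0.86  0.78 -1.04]
-1 90 [-0.32  0.75  0.84  2.01 -0.82  0.76 -0.55]
-1 120 [-0.31  0.74  0.83  2.01 -0.81  0.75 -0.03]
-1 150 [-0.31  0.74  0.82  2.01 -0.81  0.75  0.49]
 t1.5 F(unit) [ 1.  -0.4 -0.3] M [ 0.03 -0.02 -0.03] w 92.0 tcp(cover mm) [-525.8   -5.1  169.6]
```

Run:
```python
from h import *
R=tool(YAW,1)
env.reach(U(1,0,100),R);st("pre")
env.movel(U(1,0,14.5),R,rate=.12);st("down")
p,d=viewer.read_camera("side");t,_=viewer.read_camera("top")
a=[]
for c,im in(("side",p),("top",t)):
    m=pix(c,U(0,0,30))[0].astype(int);k=im[m[1]-50:m[1]+50,m[0]-65:m[0]+65,::-1];a.append(cv2.resize(k,None,fx=3,fy=3,interpolation=3))
cv2.imwrite("pics/c2.png",np.hstack(a))
```

```text
pre t3.4 F(unit) [0.1 0.2 1. ] M [-0.12  0.04 -0.06] w 92.1 tcp(cover mm) [ -0.4   0.7 100. ]
down t4.3 F(unit) [ 0.8 -0.5 -0.6] M [-0.13  0.03  0.04] w 92.0 tcp(cover mm) [ 1.3  0.5 15.1]
```

View pics/c2.png

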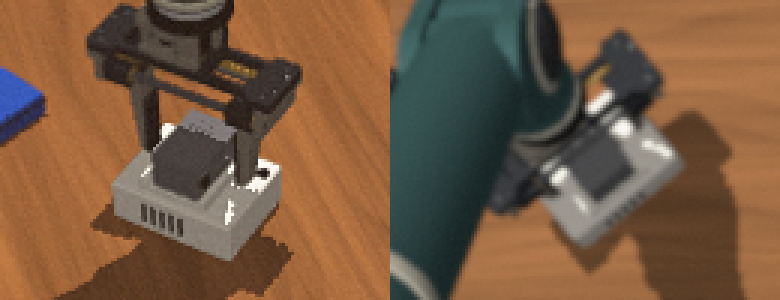

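The fingers straddle the cover, one at the back wall (148,120) and one at the rib (245,160), with clearance on both sides. I'll pinch gently now.

Run:
```python
from h import *
effector.grasp(squeeze=10);st("g10")
env.pause(.3)
for _ in range(3): st()
```

```text
g10 t5.1 F(unit) [-0.8 -0.4  1. ] M [-0.13  0.35  0.02] w 52.3 tcp(cover mm) [ 0.7 -0.  14.5]
 t5.4 F(unit) [-0.9  0.1  1.1] M [-0.12  0.33 -0.07] w 52.1 tcp(cover mm) [ 0.9  0.  14.5]
 t5.4 F(unit) [-0.9  0.1  1.1] M [-0.12  0.33 -0.07] w 52.1 tcp(cover mm) [ 0.9  0.  14.5]
 t5.4 F(unit) [-0.9  0.1  1.1] M [-0.12  0.33 -0.07] w 52.1 tcp(cover mm) [ 0.9  0.  14.5]
```

```bash
cat >> h.py <<'E'
def arc(th,p0,piv):
    """TCP (cover mm) after turning the tab end up by th about piv (x,z)"""
    dx,dz=p0[0]-piv[0],p0[2]-piv[1];c,s=np.cos(th),np.sin(th)
    return np.array([piv[0]+dx*c-dz*s,p0[1],piv[1]+dx*s+dz*c])
E
python3 - <<'E'
from h import *
effector.grasp(squeeze=12);s=st("g12")
P0=np.array([1.,0,14.5]);piv=(-30,3.5)
for th in(.04,.08,.12):
    env.movel(U(*arc(th,P0,piv)),tool(YAW,1,th),rate=.02);s=st(f"{th}")
    if np.linalg.norm(s["wrist_force"])>12: print("STOP");break
p,_=viewer.read_camera("side");m=pix("side",U(0,0,30))[0].astype(int)
cv2.imwrite("pics/c3.png",cv2.resize(p[m[1]-50:m[1]+50,m[0]-65:m[0]+65,::-1],None,fx=4,fy=4,interpolation=3))
E
```

```text
g12 t5.6 F(unit) [-1.6 -0.1  1. ] M [-0.17  0.31 -0.01] w 52.0 tcp(cover mm) [ 1.   0.  14.5]
0.04 t5.9 F(unit) [ 0.4  0.2 -1.8] M [-0.11  0.07 -0.01] w 51.8 tcp(cover mm) [ 0.1  0.1 15.6]
0.08 t6.1 F(unit) [ 0.1  0.  -0.7] M [-0.1   0.13  0.01] w 52.4 tcp(cover mm) [-0.1  0.  16.9]
0.12 t6.4 F(unit) [-0.5  0.5 -0.7] M [-0.08  0.14 -0.03] w 52.9 tcp(cover mm) [-0.3 -0.1 18.1]
```

View pics/c3.png

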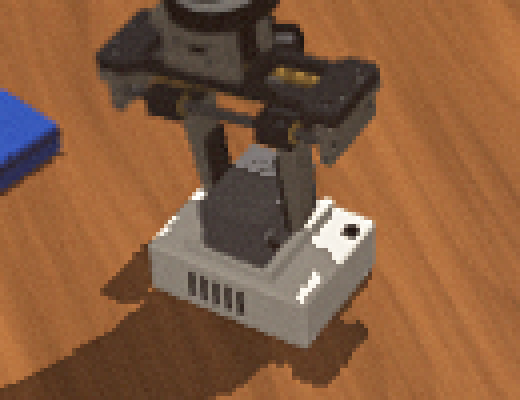

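The cover's near face is visible, but it isn't clear whether the cover turned with the fingers. I'll overlay the predicted outlines for 0 and 0.12 rad.

Run:
```python
from h import *
p,d=viewer.read_camera("side");m=pix("side",U(0,0,25))[0].astype(int);o=m-[32,32];S=9
k=cv2.resize(p[o[1]:o[1]+64,o[0]:o[0]+64,::-1],None,fx=S,fy=S,interpolation=3);k2=k.copy()
piv=(-30,3.5)
for th,col in((0,(0,255,0)),(.12,(0,0,255))):
    q=[U(*arc(th,np.array([x,-36,z]),piv)) for x,z in((-25,0),(25,0),(23.5,42),(-25,42))]
    L=((pix("side",q)-o+.5)*S).astype(np.int32);cv2.polylines(k,[L],True,col,1)
P,u,v=cloud("side",d);Q=(P-C)@Rz(YAW)*1e3
i=(np.abs(Q[:,0])<40)&(np.abs(Q[:,1])<34)&(Q[:,2]>36)&(Q[:,2]<56)
g=p[v,u].astype(int);
for lo,hi in((-25,-18),(-18,-10),(-10,0),(0,10),(10,18),(18,26)):
    j=i&(Q[:,0]>=lo)&(Q[:,0]<hi)&(Q[:,1]<-12)
    print(lo,hi,j.sum(),np.percentile(Q[j,2],[10,50,90]).round(1) if j.sum() else "")
cv2.imwrite("pics/c4.png",k)
st()
```

```text
-25 -18 14 [43.6 46.4 47.3]
-18 -10 14 [43.8 45.9 47.8]
-10 0 22 [42.7 45.3 49.7]
0 10 19 [42.5 45.5 49.4]
10 18 16 [43.3 46.7 50.7]
18 26 11 [38.5 47.6 50.6]
 t6.5 F(unit) [-0.3  0.9 -1.6] M [-0.17  0.18  0.01] w 52.9 tcp(cover mm) [ 0.2 -0.2 18.2]
```

View pics/c4.png

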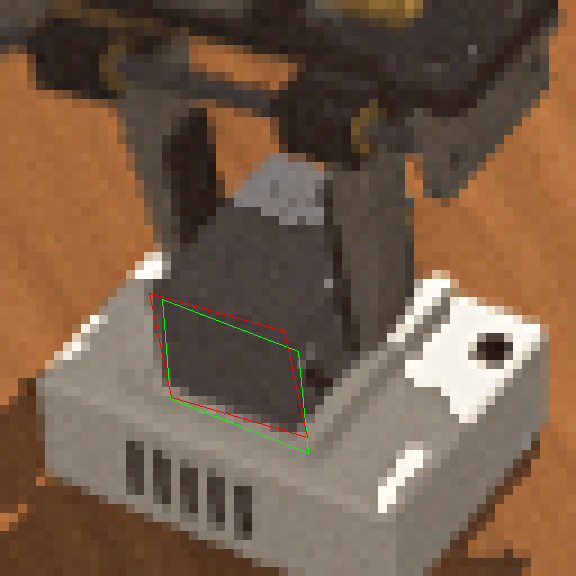

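Run:
```python
from h import *
P0=np.array([1.,0,14.5]);piv=(-30,3.5)
for th in(.16,.20,.24):
    env.movel(U(*arc(th,P0,piv)),tool(YAW,1,th),rate=.02);s=st(f"{th}")
    if np.linalg.norm(s["wrist_force"])>12: print("STOP");break
D=[];
for _ in range(4):
    p,d=viewer.read_camera("side");D.append(np.where(d>0,d,np.nan))
d=np.nan_to_num(np.nanmedian(D,0))
m=pix("side",U(0,0,25))[0].astype(int);o=m-[32,32];S=9
k=cv2.resize(p[o[1]:o[1]+64,o[0]:o[0]+64,::-1].astype(np.float32),None,fx=S,fy=S,interpolation=3)
k=np.clip(255*(np.clip(k,0,255)/255)**.6,0,255).astype(np.uint8)
for th,col in((0,(0,255,0)),(.24,(0,0,255))):
  for y in(-36,36):
    q=[U(*arc(th,np.array([x,y,z]),piv)) for x,z in((-25,0),(25,0),(23.5,42),(-25,42))]
    L=((pix("side",q)-o+.5)*S).astype(np.int32);cv2.polylines(k,[L],True,col,1)
cv2.imwrite("pics/c5.png",k)
for dd in(np.load("pics/side0d.npy"),d):
    P,u,v=cloud("side",dd);Q=(P-C)@Rz(YAW)*1e3
    for lo,hi in((-25,-15),(-15,-5),(-5,5),(5,15),(15,25)):
        j=(Q[:,0]>=lo)&(Q[:,0]<hi)&(abs(Q[:,1]+22)<10)&(Q[:,2]>30)&(Q[:,2]<62);print(lo,j.sum(),np.percentile(Q[j,2],[25,50,75]).round(1))
st()
```

```text
0.16 t6.7 F(unit) [-0.2 -0.8 -1.6] M [-0.16  0.23  0.01] w 53.1 tcp(cover mm) [-0.9 -0.1 19.3]
0.2 t7.0 F(unit) [-0.4  0.7 -1.9] M [-0.09  0.07  0.02] w 53.1 tcp(cover mm) [-1.4 -0.  20.5]
0.24 t7.2 F(unit) [ 2.6 -0.7 -1.8] M [-0.16 -0.17 -0.08] w 53.5 tcp(cover mm) [-2.  -0.1 21.6]
-25 14 [43.9 44.8 45.4]
-15 18 [42.6 44.  45.8]
-5 17 [41.9 43.9 44.7]
5 24 [42.5 44.8 46.3]
15 19 [42.  43.7 44.6]
-25 13 [45.1 45.6 45.9]
-15 13 [46.6 48.  49.2]
-5 16 [49.4 49.8 50.7]
5 18 [49.7 50.5 51.9]
15 12 [48.2 51.  53.2]
 t7.4 F(unit) [ 2.2 -0.7 -1. ] M [-0.12 -0.17 -0.03] w 53.6 tcp(cover mm) [-2.  -0.1 21.6]
```

View pics/c5.png

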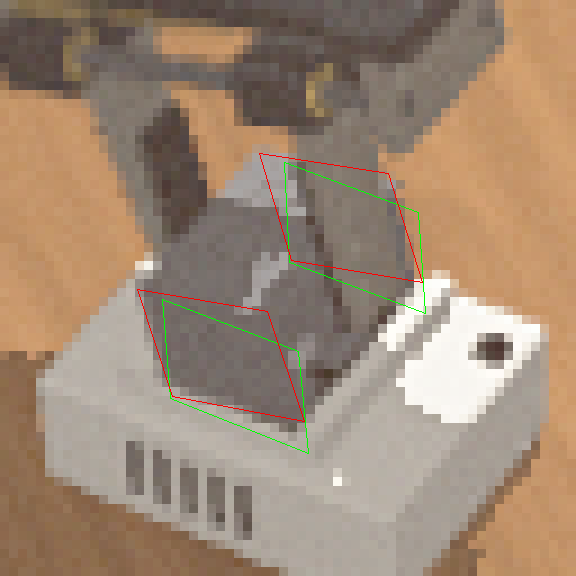

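The red outline (0.24 rad) fits the near face, and depth confirms the tab end is up, at about 0.2 rad. Forces are small. I'll go a bit further, then draw it out along +x and up.

Run:
```python
from h import *
P0=np.array([1.,0,14.5]);piv=(-30,3.5)
def go(x,z,th,rate,tag):
    env.movel(U(x,0,z),tool(YAW,1,th),rate=rate);s=st(tag)
    if np.linalg.norm(s["wrist_force"])>12: raise SystemExit("STOP")
for th,dx in((.27,.7),(.30,1)):
    a=arc(th,P0,piv);go(a[0]+dx,a[2],th,.02,th)
for dx in(3,6,9,11.5): go(a[0]+dx,a[2]+.2,.30,.03,f"+x{dx}")
for dz in(3,8,16): go(a[0]+11.5,a[2]+dz,.30,.03,f"up{dz}")
go(a[0]+11.5,a[2]+70,.3,.1,"high")
```

```text
0.27 t7.7 F(unit) [ 1.6 -0.1 -0.3] M [-0.19 -0.17 -0.07] w 53.4 tcp(cover mm) [-2.4  0.  22.4]
0.3 t7.9 F(unit) [ 2.2 -0.5  0.7] M [-0.19 -0.19 -0.08] w 53.5 tcp(cover mm) [-2.8  0.1 23.2]
+x3 t8.2 F(unit) [ 0.3  0.  -0.5] M [-0.16  0.33  0.01] w 53.4 tcp(cover mm) [-1.2 -0.  23.2]
+x6 t8.4 F(unit) [ 0.6 -0.5 -1.6] M [-0.14  0.41  0.02] w 53.4 tcp(cover mm) [ 2.5 -0.1 23.3]
+x9 t8.7 F(unit) [-0.1  0.6 -2. ] M [-0.17  0.38  0.  ] w 53.5 tcp(cover mm) [ 5.6 -0.  23.4]
+x11.5 t8.9 F(unit) [-1.  -0.3  1.5] M [-0.19  0.61 -0.  ] w 53.2 tcp(cover mm) [ 7.7  0.3 23.5]
up3 t9.2 F(unit) [-0.1 -0.4 -0.9] M [-0.14  0.4  -0.02] w 53.2 tcp(cover mm) [ 8.2 -0.1 26.3]
up8 t9.5 F(unit) [-0.1 -0.3 -0.9] M [-0.16  0.38  0.02] w 53.2 tcp(cover mm) [ 8.   0.1 31.4]
up16 t9.9 F(unit) [-0.1  0.3 -0.3] M [-0.1   0.41 -0.03] w 53.4 tcp(cover mm) [ 7.8  0.1 39.4]
high t10.6 F(unit) [-0.8 -0.  -1.5] M [-0.17  0.37 -0.  ] w 53.0 tcp(cover mm) [ 7.5 -0.2 92.9]
```

Run:
```python
from h import *
env.movel(U(8,0,115),tool(YAW,1),rate=.08);st("level")
p,d=viewer.read_camera("side");m=pix("side",U(8,0,125))[0].astype(int);o=m-[40,36];S=8
k=cv2.resize(p[o[1]:o[1]+75,o[0]:o[0]+80,::-1].astype(np.float32),None,fx=S,fy=S,interpolation=3)
k=np.clip(255*(np.clip(k,0,255)/255)**.6,0,255).astype(np.uint8)
for y in(-36,36):
    q=[U(x+7,y,z+100.5) for x,z in((-25,0),(25,0),(23.5,42),(-25,42))]
    L=((pix("side",q)-o+.5)*S).astype(np.int32);cv2.polylines(k,[L],True,(0,255,0),1)
cv2.imwrite("pics/c6.png",k)
P,u,v=cloud("side",d);Q=(P-C)@Rz(YAW)*1e3;Q[:,0]-=7
for lo,hi in((-25,-15),(-15,-5),(-5,5),(5,15),(15,25)):
    j=(Q[:,0]>=lo)&(Q[:,0]<hi)&(abs(Q[:,1]+24)<10)&(Q[:,2]>130)&(Q[:,2]<158);print(lo,j.sum(),np.percentile(Q[j,2],[25,50,75]).round(1) if j.sum() else "")
```

```text
level t11.1 F(unit) [-1.3  0.3 -1.2] M [-0.12  0.07 -0.01] w 52.9 tcp(cover mm) [  9.2  -0.9 114.3]
-25 18 [142.2 144.2 145.3]
-15 21 [140.7 141.7 143.7]
-5 19 [141.3 142.  143.8]
5 23 [139.3 140.5 142.2]
15 19 [139.1 140.  141.4]
```

View pics/c6.png

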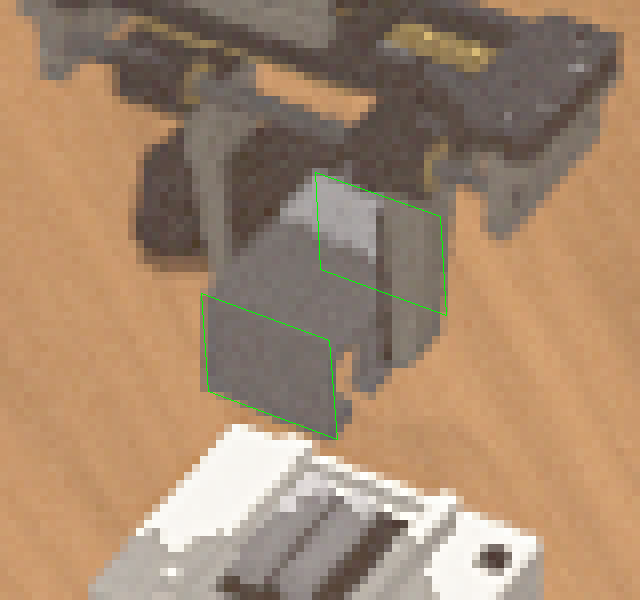

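The cover is free and held level to within about 0.07–0.09 rad, with the tab end slightly low, while the bars and cells stay on the unit. I'll carry it to the larger steel tray at (348,243) in the top picture, tilt to compensate, and lower until it touches.

Run:
```python
from h import *
ty=np.radians(-16.5);T=np.array([.512,-.197,0]);th=.07;R=tool(ty,1,th)
env.movel(U(8,0,125),tool(YAW,1,th),rate=.08)
env.movel(T+[0,0,.16],R,rate=.2);st("over tray")
env.movel(T+[0,0,.045],R,rate=.1);env.pause(.3);
def f():
    a=[]
    for _ in range(4): env.pause(.03);s=env.sense();a.append(np.r_[s["wrist_force"],s["moment"]])
    return np.mean(a,0)
b=f();print("base",b.round(2));st("low")
p,d=viewer.read_camera("side");P,u,v=cloud("side",d);Q=(P-T)@Rz(ty)*1e3
for lo,hi in((-25,-15),(-15,-5),(-5,5),(5,15),(15,25)):
    j=(Q[:,0]>=lo)&(Q[:,0]<hi)&(abs(Q[:,1]+24)<10)&(Q[:,2]>60)&(Q[:,2]<85);print(lo,j.sum(),np.percentile(Q[j,2],[25,50,75]).round(1) if j.sum() else "")
m=pix("side",T+[0,0,.05])[0].astype(int);o=m-[60,55]
cv2.imwrite("pics/c7.png",cv2.resize(p[o[1]:o[1]+105,o[0]:o[0]+120,::-1],None,fx=5,fy=5,interpolation=3))
```

```text
over tray t13.6 F(unit) [ 0.7  0.9 -0.5] M [-0.14  0.04  0.03] w 53.2 tcp(cover mm) [ 285.4 -294.7  114.9]
base [-0.3  -0.07 -0.84 -0.05  0.16  0.01]
low t15.3 F(unit) [-0.4 -0.3 -1.2] M [-0.16  0.06 -0.02] w 53.4 tcp(cover mm) [ 2.859e+02 -2.951e+02  1.000e-01]
-25 28 [69.4 71.4 72.3]
-15 32 [70.  71.4 72.7]
-5 30 [70.4 73.  74.2]
5 32 [69.8 71.4 73. ]
15 26 [68.8 70.6 72.7]
```

View pics/c7.png

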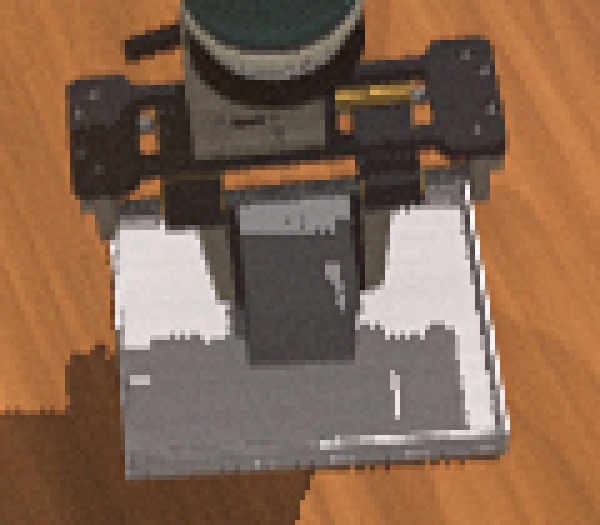

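The cover is level to within about 0.02 rad and centred over the tray, upright. I'll lower it in small steps.

Run:
```python
from h import *
ty=np.radians(-16.5);T=np.array([.512,-.197,0]);R=tool(ty,1,.07)
def f():
    a=[]
    for _ in range(4): env.pause(.03);s=env.sense();a.append(np.r_[s["wrist_force"],s["moment"]])
    return np.mean(a,0)
b=f();env.movel(T+[0,0,.025],R,rate=.05)
z=.025
while z>.0165:
    z-=.0007;env.movel(T+[0,0,z],R,rate=.02);g=f();print(round(z*1e3,1),round(env.sense()["ee_pos"][2]*1e3,1),(g-b).round(2))
    if (g-b)[2]>2.2: break
st("contact")
```

```text
24.3 24.5 [-0.08 -0.53 -0.46 -0.07  0.02  0.03]
23.6 23.6 [-0.06  0.01 -0.11 -0.01  0.03 -0.01]
22.9 22.9 [-0.46 -0.03 -0.97 -0.02  0.02  0.  ]
22.2 22.2 [-0.65 -0.02 -0.54 -0.03  0.03  0.01]
21.5 21.5 [-0.25  0.38 -0.33 -0.05  0.06 -0.  ]
20.8 20.8 [-0.   -0.18 -0.32 -0.03  0.04  0.  ]
20.1 20.1 [-0.13 -0.04 -0.07 -0.07  0.04  0.  ]
19.4 19.5 [-0.31  0.66  1.76  0.02 -0.01 -0.01]
18.7 19.3 [-1.67  1.34  7.93  0.21  0.45  0.01]
contact t19.5 F(unit) [-2.  -0.6  7.6] M [-0.33  0.51 -0.01] w 53.3 tcp(cover mm) [ 285.9 -295.   -25.7]
```

Run:
```python
from h import *
ty=np.radians(-16.5);T=np.array([.512,-.197,0]);R=tool(ty,1,.07)
env.movel(T+[0,0,.0193],R,rate=.02);env.pause(.2);st("relaxed")
effector.release();env.pause(.3);st("open")
env.movel(T+[0,0,.13],R,rate=.12)
env.reach(np.array([.42,.05,.25]),tool(ty,1));env.pause(.3);st("away")
p,d=viewer.read_camera("side");P,u,v=cloud("side",d);Q=(P-T)@Rz(ty)*1e3
for lo,hi in((-25,-15),(-15,-5),(-5,5),(5,15),(15,25)):
    j=(Q[:,0]>=lo)&(Q[:,0]<hi)&(abs(Q[:,1]+10)<20)&(Q[:,2]>35)&(Q[:,2]<60);print(lo,j.sum(),np.percentile(Q[j,2],[25,50,75]).round(1) if j.sum() else "")
m=pix("side",T+[0,0,.02])[0].astype(int);o=m-[60,55]
k=cv2.resize(p[o[1]:o[1]+105,o[0]:o[0]+120,::-1],None,fx=4,fy=4,interpolation=3)
q=cv2.resize(p[:,:,::-1],(560,420));cv2.imwrite("pics/c8.png",np.hstack([k[:420,60:300],q]))
print(tip_of("side","cover"))
```

```text
relaxed t19.9 F(unit) [-0.3 -0.3  3.3] M [-0.22  0.21  0.01] w 53.4 tcp(cover mm) [ 286.  -295.2  -25.7]
open t20.9 F(unit) [-0.3 -0.2 -0.2] M [-0.16  0.07 -0.05] w 92.0 tcp(cover mm) [ 285.9 -295.2  -25.7]
away t23.4 F(unit) [-0.2  0.4 -0.7] M [-0.13  0.01 -0.06] w 92.0 tcp(cover mm) [  37.7 -208.5  204.7]
-25 62 [44.7 46.4 47.6]
-15 61 [45.  46.5 47.7]
-5 63 [44.4 45.9 47.8]
5 58 [44.4 46.1 47.1]
15 48 [44.5 45.7 47.6]
[{'at': [0.5118, -0.1956, 0.004], 'score': 0.95}]
```

View pics/c8.png

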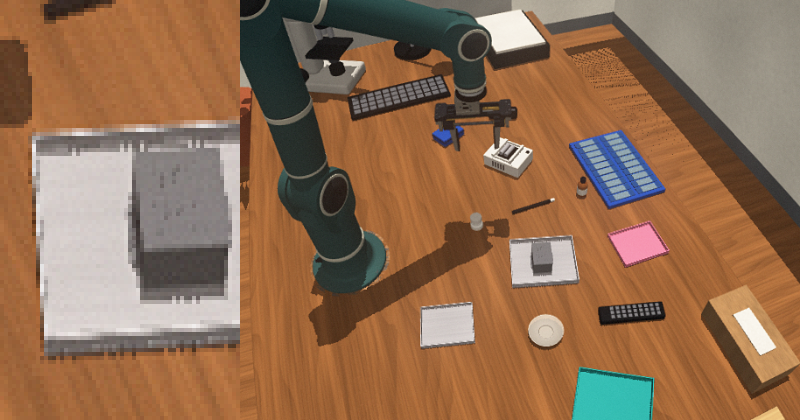

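The cover lies upright and flat in the larger steel tray at (542,257). Depth shows its top level at about 46 mm (45 expected), the other objects are where they were, and the arm is clear. I'll hand it in.

```bash
python3 -c "
from station import workorder
print(workorder.finish_job())"
```

```text
the job is handed in; nothing more can be done
None
```

The battery cover is off the power unit and lies flat, right way up, in the larger steel tray. I handed the job in just after 23 s on the robot's clock.

- **Removal:** I pinched the cover between back wall and tab rib at 10–12 N and swung the tab end up with the tool at 0.30 rad. I then drew the tongue out along +x and lifted. The wrist forces I read on the unit stayed under about 3 N.
- **Placing:** I levelled the cover and lowered it in 0.7 mm steps. The last step touched the tray with about 8 N, a little more than I aimed for. I backed off and opened the fingers.
- **Last checks:** Depth shows the cover's top level to within about 1 mm, at about 46 mm (45 expected). The network puts the cover at (0.512, -0.196, 0.004) m. The bystanders look unmoved in the last picture, though I did not measure their positions, and the arm is well clear.
- **Disagreements:** The cover slipped about 0.07 rad in the fingers while swinging up, so its own tilt was less than the tool's. I corrected for this before setting it down. During the swing the finger opening grew from 52 to 53.5 mm, which I put down to that slip.

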